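# Clamp a box side in the guarded drilling jig

## Robot

A 7-joint arm with a two-finger parallel gripper is mounted at the origin on the work surface. World frame = base frame: x ahead of the robot, y to its left, z up, the work surface at z = 0. Lengths are in m, angles in rad, forces in N, time in s.
With the tool pointing down it reaches from about 0.4 to 0.875 m from the base axis. Payload 19.3 kg.
Tool frame: the origin (TCP) lies on the centre line of the jaws, within the pads' length; the fingertips stand 14 mm ahead of it and the grasp point (between the pads) lies 5 mm behind it; y points along the fingers, x is the direction in which the jaws open and shut, and the axes are right-handed (so a half turn about y gives the same grasp; the last joint's range is limited). The gripper opens to 85 mm and grips with 20 to 120 N. Pads are 22 mm wide; open, the fingers measure 114 mm over their backs; the gripper's body (76 mm by 85 mm) begins 54 mm behind the grasp point. The pads swing forward as they close: fully open they stand 13 mm farther back than shut.
Start: joints at [-1.195, 0.521, -0.036, 1.599, 0.021, 1.021, -0.113], TCP at [0.27, 0.564, 0.245] pointing down, gripper open.
Joint ranges: [-2.91, 2.91], [-0.3, 2.13], [-1.5, 1.42], [0.17, 2.43], [-1.26, 4.41], [0.16, 1.93], [-2.52, 2.52]. Speed limits (rad/s): [1.89, 1.89, 2.39, 2.39, 3.01, 3.01, 3.01].

## Interface

Orientations are given as [roll, pitch, yaw] about the fixed x, y, z axes, in that order (R = Rz(yaw) Ry(pitch) Rx(roll)).
In Python, from workcell import monitor, grab_frame, workorder gives the robot as it stands.
- The arm moves only by the tool drive_tool, never from a script. Its argument "steps" is one flat list of numbers, 5 for each row, row after row: the finger opening in mm, from 0 to 85.4, then the shift along the world's x, y, z in mm, then the turn about the world's z in degrees. In form: [fingers, tx, ty, tz, twist, fingers, tx, ty, tz, twist, ...]. A call has exactly 5 rows; each row shifts and turns the commanded pose from where the row before left it; what a row does not reach is not made up. A row lasts 1/12 s, in which the tool goes at most 41.7 mm and 7.16 degrees, less where a joint would pass 70% of its speed; a pose out of reach is approached as far as the arm can. A call is refused whole if a number of a shift passes 41.7 or a number of a turn 7.16, either way. A call with a gripper value outside its range is refused whole. The fingers move at their own pace and stop on an object; "grip_force" is the grip in N (left out, the last holds). Time passes only in rows, so rows that do not move let the fingers close, or fill a call up. It gives the time, the measured TCP pose, the force and the opening at its end, in the units of the state.
- monitor.observe(): the state, without advancing time (a new reading comes with each control period).
- grab_frame(name): name is "scene" or "top" or "wrist"; returns a dict with "frame" (384x512x3 uint8, red, green, blue), "vertical_fov" (degrees; the focal length in pixels is half the picture's height over the tangent of half this angle, whatever the lens; pixels are square), "cx", "cy" (the principal point, pixels), "k1" (the pictures are not rectified: a ray, as slopes to the right and down, at radius r is drawn at 1 + k1 r^2 times it, then the intrinsics apply), "xyz" and "orientation" of the camera in the world. Camera axes: x right, y down, z forward; pixel columns grow to the right and rows downward; lengths in m; the calibration is good to about 2 mm. A picture is of the moment at which its call begins. There is no depth.
- workorder.job_done(): hands the job in, once; it reports no verdict.
The state is a dict: "clock": time; "qpos": joint angles; "qd": joint speeds; "joint_efforts": joint torques, N m; "position": TCP position; "tool_rot": TCP orientation; "force": force on the tool from outside, world axes, zero at the start; "moment": the same for the moment, N m; "grip_width": finger opening in m.
Only numpy, scipy, OpenCV 4.12 (cv2) and the standard library are available. Lean on these libraries where they do the work, as an engineer would, in place of code of your own. Each camera call takes 0.05 s, during which the arm holds its last target. There are 200 camera calls.

## Task

Push the wooden box side that lies in the drilling jig fully home against the jig's metal stop block, then reach down through the window of the guard and press the clamp lever fully down so that it stays down. Do not touch the guard, do not lift the wood, and leave everything else on the bench where it is. Finish with the robot clear of everything.

Things in the scene. Friction and masses are not known exactly. Their poses are not given: they have to be found in the camera images.
- jig: Drilling jig fixed to the bench: a plywood board 260 x 320 mm, 18 mm thick. Origin on the bench surface, z up; x runs along the jig's channel towards the stop block, y to its left. The board spans x -105 to +155 mm, y -160 to +160 mm. The channel between two low side rails (64 mm apart inside, tops 28 mm above the bench, x -100 to +55 mm) is centred on y = 0. An aluminium stop block closes the channel.
- stop_face (a point): Centre of the stop block's face that the wood must meet, 63 mm along the jig's x, 24 mm above the bench. Axes as the jig's.
- guard: Sheet-metal guard fixed to the jig, its origin and axes those of the jig. A level sheet 3 mm thick, top face 115 mm above the bench, x -35 to +125 mm, y -95 to +95 mm, on four posts 10 mm in diameter at x -26 and +116, y +-86 mm, whose flat caps reach 119 mm above the bench. It is pierced by one square window of 90 x 90 mm, sides along the jig's axes. It must not be touched.
- window (a point): Centre of the guard's window, at the height of the sheet's top face (30 mm along the jig's x, y = 0, 115 mm above the bench). Axes as the jig's.
- clamp (a joint): Clamp lever's angle (rad): 0 is fully up, 0.24 is its bottom stop. It starts between 0 and 0.06, turns down about a level axis along the jig's y at x = +125 mm, 74 mm above the bench, and stays where it is left. About 5 to 8 N down on the paddle moves it.
- paddle (a point): Middle of the top face of the clamp lever's flat black paddle (48 mm along the lever, 38 mm wide), 95 mm from the hinge towards the jig's -x, under the window. It moves with the lever: 103 mm above the bench when fully up, 81 mm when fully down. A sprung rubber pad under the lever then bears on the wood.
- side_near (a point): Middle, half-way up, of the free end face of the box side: a light plywood strip 180 mm long, 60 mm wide, 12 mm thick, about 90 g, loose, lying flat on the jig's board in the channel (underside 18 mm, top 30 mm above the bench). This end, towards the jig's -x, hangs over the board's front edge; fully home it still stands out 12 mm from the edge. Its x axis runs along the strip towards the stop.
- side_far (a point): Middle, half-way up, of the other end face of the same box side, 180 mm further along its x; it starts 20 to 50 mm short of the stop face and must meet it.
- glue: Bystander: white glue bottle 40 mm in diameter, 100 mm tall, on the jig's board beside the guard. Origin at the centre of its underside, as for all the bystanders.
- offcut: Bystander: wood block 45 x 35 x 40 mm tall, on the jig's board at the other side.
- tin: Bystander: steel tin 76 mm in diameter, 70 mm tall, on the bench.
- tape: Bystander: roll of masking tape 100 mm in diameter, 25 mm tall, lying on the bench.
- spare: Bystander: a second box side, 180 x 60 x 12 mm, lying flat on the bench, not in the jig.
- driver: Bystander: screwdriver lying on the bench, about 200 mm long, under 35 mm high.
- cup: Bystander: clear cup 60 mm in diameter, 70 mm tall, on the bench.
Things that resemble listed ones, but are neither listed nor needed, are in the scene too. Leave any purple or yellow look-alike of the part that bears side_near alone.

How it is judged:
By the outcome, as a careful person would: the job done as asked, in the order asked, and still so for the second after the job is handed in, with the robot touching nothing.
It also fails if it takes over 40 s, if anything falls off the work surface, if the arm or the gripper's body presses on something with over 40 N, if the wrist force passes 120 N, or if a joint passes its speed limit or range.

## Working session

There is one attempt and no reset: what is moved stays moved. The work goes in short steps, Python scripts to look and compute and a tool call to move; the robot and the scene stay as the last step left them, time stands still between calls to the robot, and variables do not carry over. Pictures are saved under pics/ and viewed, about 8 in all and at most 12, crops included, and the job is handed in when it is done.

Besides the shell and the picture viewer there is one more tool, called after "Request:" by a JSON object that holds its "fn" and its "kwargs". drive_tool: Moves the arm, as the interface text tells. Its arguments: {"type":"object","properties":{"steps":{"type":"array"},"grip_force":{"type":"number"}},"required":["steps"]}

```bash
mkdir -p pics
cat > h.py <<'E'
import numpy as np, cv2, json
from workcell import monitor, grab_frame, workorder
from scipy.spatial.transform import Rotation as R
def grab(n):
    d=grab_frame(n); np.save(f'cal_{n}.npy',{k:v for k,v in d.items() if k!='frame'},allow_pickle=True)
    return d
def cam(n): return np.load(f'cal_{n}.npy',allow_pickle=True).item()
def rot(c):
    o=np.array(c['orientation'],float)
    return o if o.shape==(3,3) else R.from_euler('xyz',o).as_matrix()
def KD(c,H=384):
    f=H/2/np.tan(np.radians(c['vertical_fov'])/2)
    return np.array([[f,0,c['cx']],[0,f,c['cy']],[0,0,1.]]),np.array([c['k1'],0,0,0.])
def pix2(c,uv,z):
    K,D=KD(c); s=cv2.undistortPoints(np.array(uv,float).reshape(-1,1,2),K,D).reshape(-1,2)
    r=np.c_[s,np.ones(len(s))]@rot(c).T; p=np.array(c['xyz'])
    return p+r*((np.broadcast_to(z,len(s))-p[2])/r[:,2])[:,None]
def proj(c,P):
    K,D=KD(c); M=rot(c); p=np.array(c['xyz'])
    return cv2.projectPoints(np.array(P,float).reshape(-1,1,3),cv2.Rodrigues(M.T)[0],-M.T@p,K,D)[0].reshape(-1,2)
E
python3 - <<'E'
from h import *
print(monitor.observe())
for n in('top','scene'):
    d=grab(n);print(cam(n));cv2.imwrite(f'pics/{n}0.png',cv2.resize(d['frame'][:,:,::-1],(800,600),interpolation=cv2.INTER_CUBIC))
E
```

```text
{'clock': 0.0, 'qpos': array([-1.19518414,  0.52203267, -0.03632798,  1.59999646,  0.02121189,
        1.02108997, -0.11277735]), 'qd': array([ 0.00046215, -0.0001695 ,  0.00023294, -0.00120419, -0.00091579,
        0.00177698, -0.00013838]), 'joint_efforts': array([-3.31424299e-04, -9.27115059e+01,  1.97960928e+00, -3.69942248e+01,
        1.78228004e-02,  8.10123951e-03, -6.37809165e-06]), 'position': array([0.26939226, 0.56361084, 0.24471822]), 'tool_rot': array([-1.57088710e+00,  1.13746289e-03,  1.12500328e+00]), 'force': array([-0.40051024,  0.19576357, -0.4047611 ]), 'moment': array([0.05134731, 0.00605571, 0.02182738]), 'grip_width': 0.08563115886119003}
{'vertical_fov': 53.30474446399017, 'cx': 257.85134936566664, 'cy': 187.90260651912845, 'k1': -0.03532580819872032, 'xyz': array([ 0.25829651, -0.02056152,  1.2912329 ]), 'orientation': array([-2.91970416,  0.00394012, -1.54557895])}
{'vertical_fov': 50.455280500049454, 'cx': 261.3897351405339, 'cy': 198.00737896234878, 'k1': -0.020066507533944632, 'xyz': array([1.18427662, 0.15660707, 0.98603376]), 'orientation': array([-2.4780584 ,  0.00280737,  1.82843388])}
```

View pics/top0.png

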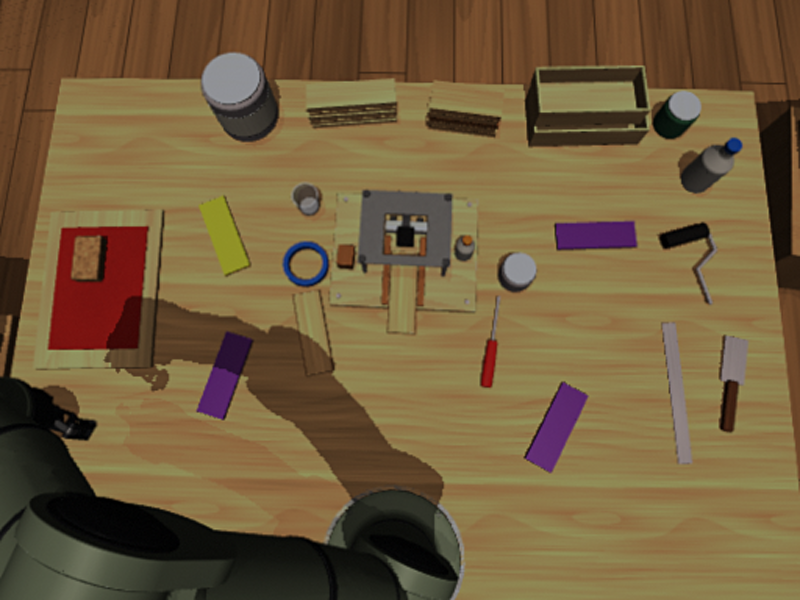

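View pics/scene0.png

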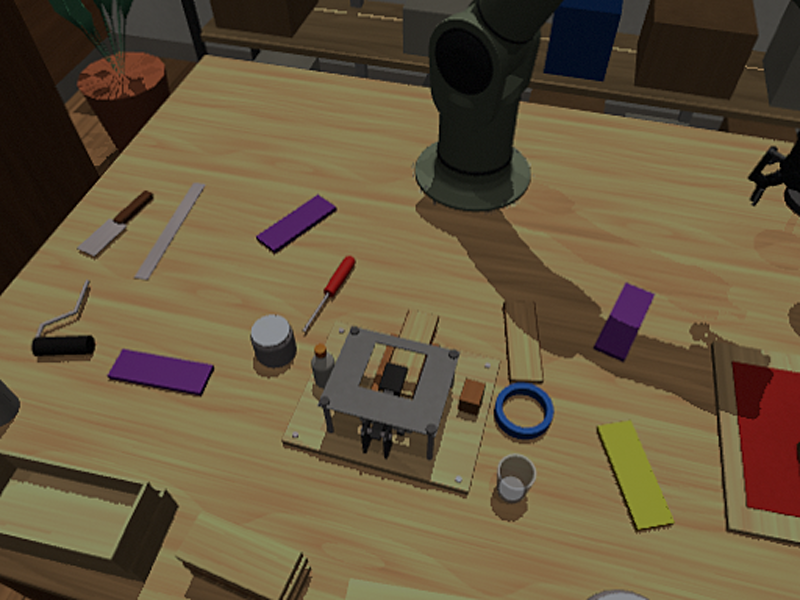

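The top view shows the jig at about (405,250) with its channel pointing up the picture (world +x). The wood's near end is at about (401,333). The spare and the tape are to the left, and the glue, tin and driver are to the right. I'll enlarge the jig.

Run:
```python
import cv2
a=cv2.imread('pics/top0.png');b=cv2.resize(a[180:345,310:530],None,fx=3.6,fy=3.6,interpolation=cv2.INTER_CUBIC)
b=cv2.convertScaleAbs(b,alpha=1.4);cv2.imwrite('pics/topc.png',b);print(b.shape)
```

```text
(594, 792, 3)
```

View pics/topc.png

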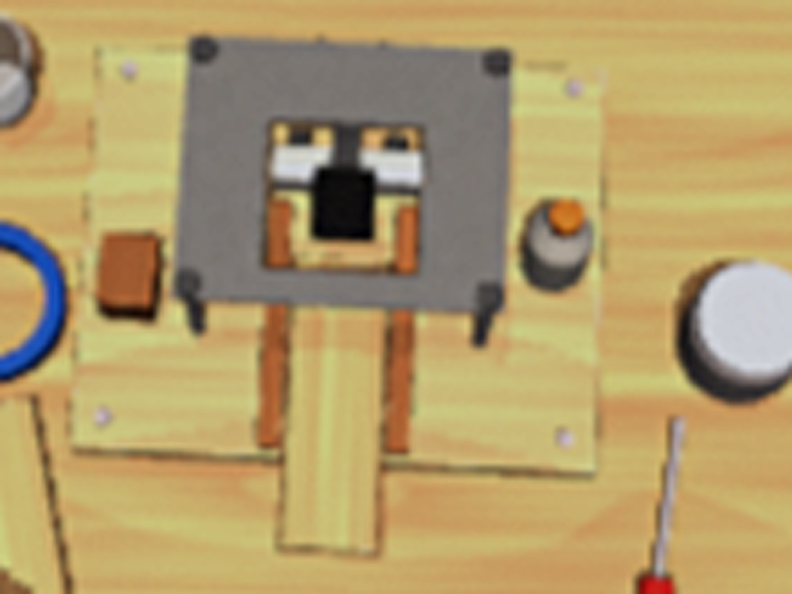

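```bash
cat > fit.py <<'E'
from h import *
from scipy.optimize import least_squares
c=cam('top')
def cv(p): p=np.array(p,float); return (((p+.5)/3.6-.5+[310,180])+.5)*.64-.5
pts=[((71,450),(-105,160,18)),((594,471),(-105,-160,18)),((97,46),(155,160,18)),((605,72),(155,-160,18)),
((189,281),(-26,86,119)),((489,295),(-26,-86,119)),((203,48),(116,86,119)),((497,62),(116,-86,119)),
((270,121),(75,45,115)),((424,126),(75,-45,115)),((417,273),(-15,-45,115)),((264,268),(-15,45,115))]
uv=cv([p[0] for p in pts]);L=np.array([p[1] for p in pts])/1e3
def W(q,L):
    a=q[2];return np.c_[q[0]+np.cos(a)*L[:,0]-np.sin(a)*L[:,1],q[1]+np.sin(a)*L[:,0]+np.cos(a)*L[:,1],L[:,2]]
def loc(q,P):
    P=np.array(P)-[q[0],q[1],0];a=q[2];return np.c_[np.cos(a)*P[:,0]+np.sin(a)*P[:,1],-np.sin(a)*P[:,0]+np.cos(a)*P[:,1],P[:,2]]
f=least_squares(lambda q:(proj(c,W(q,L))-uv).ravel(),[.55,0,0],loss='soft_l1');q=f.x
np.save('jig.npy',q)
if __name__=='__main__':
    print('jig',q,np.degrees(q[2]));print((proj(c,W(q,L))-uv).round(1).tolist())
    P=pix2(c,cv([(278,548),(380,552)]),.030);print('near end w',P,'\n local',loc(q,P)*1e3)
    P=pix2(c,cv([(313,168),(375,170),(374,241),(312,240)]),[.103]*4);print('paddle local',loc(q,P)*1e3)
    print('window,paddle,home-near w',W(q,np.array([[.03,0,.115],[.03,0,.09],[-.117,0,.024],[.063,0,.024]])))
    print(loc(q,pix2(c,cv([(540,215),(555,282)]),[.07,.018]))*1e3)
E
python3 fit.py
```

```text
jig [ 0.61954471 -0.00897711 -0.02124108] -1.2170241852152353
[[-0.4, -0.2], [0.7, 0.3], [0.4, 0.1], [0.2, -0.7], [-0.4, 0.2], [0.2, 0.1], [-0.2, -0.1], [0.1, -0.3], [-0.2, -0.3], [0.0, 0.0], [0.2, 0.5], [-0.7, 0.1]]
near end w [[ 0.45874401  0.02427419  0.03      ]
 [ 0.45783669 -0.03619163  0.03      ]] 
 local [[-161.47066854   29.82848228   30.        ]
 [-161.09352468  -30.64297793   30.        ]]
paddle local [[ 50.79876668  18.378775   103.        ]
 [ 51.20148664 -17.668806   103.        ]
 [  8.13381979 -18.92022074 103.        ]
 [  7.11827303  16.81589364 103.        ]]
window,paddle,home-near w [[ 0.64953794 -0.0096143   0.115     ]
 [ 0.64953794 -0.0096143   0.09      ]
 [ 0.50257111 -0.00649209  0.024     ]
 [ 0.6825305  -0.0103152   0.024     ]]
[[  38.99353634 -116.75559214   70.        ]
 [  13.30240039 -131.21135852   18.        ]]
```

The jig fit leaves residuals of about 0.5 px. Jig origin is (0.6195, -0.009) with yaw -1.22°. The wood's near end is at local x -161 and home is -117, so it needs about 44 mm of push. Next I close the fingers and move above the spot just before the near end.

Request:
{"fn": "drive_tool", "kwargs": {"steps": [0,18,-36,0,2,0,18,-36,0,2,0,18,-36,0,2,0,18,-36,0,2,0,18,-36,0,2], "grip_force": 60}}

```text
clock: 0.52
position: [0.3599, 0.382, 0.2451]
tool_rot: [-1.571, 0.0, 1.301]
force: [1.1, 0.4, 0.2]
grip_width: 0.0259
```

Request:
{"fn": "drive_tool", "kwargs": {"steps": [0,18,-36,0,2,0,18,-36,0,2,0,18,-36,0,2,0,2,-40,0,2,0,2,-40,0,2]}}

```text
clock: 0.93
position: [0.4177, 0.1939, 0.245]
tool_rot: [-1.571, 0.0, 1.475]
force: [1.2, 0.6, 0.7]
grip_width: 0.0002
```

Request:
{"fn": "drive_tool", "kwargs": {"steps": [0,2,-40,0,2,0,2,-40,0,2,0,0,-40,0,0,0,0,-40,0,0,0,0,-30,0,0]}}

```text
clock: 1.35
position: [0.4209, 0.0028, 0.2453]
tool_rot: [-1.571, 0.0, 1.542]
force: [1.0, 0.1, -0.2]
grip_width: -0.0002
```

Request:
{"fn": "drive_tool", "kwargs": {"steps": [0,2,-4,-35,0.4,0,2,-4,-35,0,0,0,0,-35,0,0,0,0,-35,0,0,0,0,0,0]}}

```text
clock: 1.77
position: [0.4226, -0.0024, 0.1005]
tool_rot: [-1.563, 0.001, 1.551]
force: [-2.0, 0.2, -1.4]
grip_width: 0.0004
```

Run:
```python
from h import *
d=grab('wrist');c=cam('wrist');print(c,monitor.observe()['position'])
cv2.imwrite('pics/w1.png',cv2.resize(d['frame'][:,:,::-1],(800,600),interpolation=cv2.INTER_CUBIC))
```

```text
{'vertical_fov': 60.515518671003264, 'cx': 258.2999389680969, 'cy': 196.4882339048275, 'k1': -0.002078387809473245, 'xyz': array([ 0.3458333 , -0.00099222,  0.22973698]), 'orientation': array([2.84540518e+00, 1.22171966e-03, 1.55065909e+00])} [ 0.42370293 -0.00236321  0.10339314]
```

View pics/w1.png

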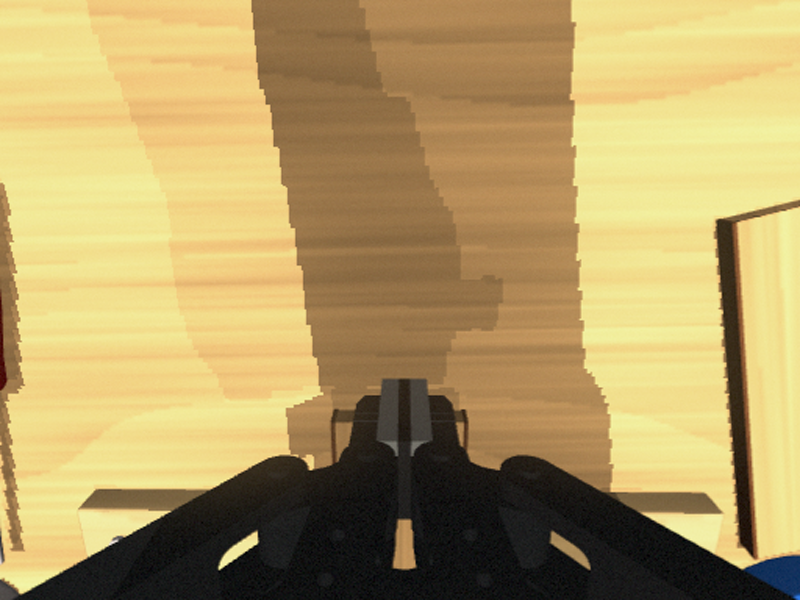

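The wrist view shows the wood's near end framed behind the closed fingers, from (333,410) to (467,410). Its centre is at about 400 and the fingers are at 404, so they are aligned. The spare is at the right, well clear. I'll descend and check the finger profile in the scene camera.

Request:
{"fn": "drive_tool", "kwargs": {"steps": [0,0,-3,-26,0,0,0,0,-26,0,0,0,0,-20,0,0,0,0,-6,0,0,0,0,0,0]}}

```text
clock: 2.23
position: [0.4258, -0.005, 0.0279]
tool_rot: [-1.571, 0.0, 1.551]
force: [-0.9, 0.8, 0.6]
grip_width: 0.0003
```

Run:
```python
from h import *
d=grab('scene');s=monitor.observe();print(s['position'],s['force'])
b=cv2.resize(d['frame'][170:300,200:370][:,:,::-1],None,fx=4.6,fy=4.6,interpolation=cv2.INTER_CUBIC)
cv2.imwrite('pics/s1.png',cv2.convertScaleAbs(b,alpha=1.5))
```

```text
[ 0.42613567 -0.00501437  0.02864222] [-0.79351838 -0.02526518  0.39628936]
```

View pics/s1.png

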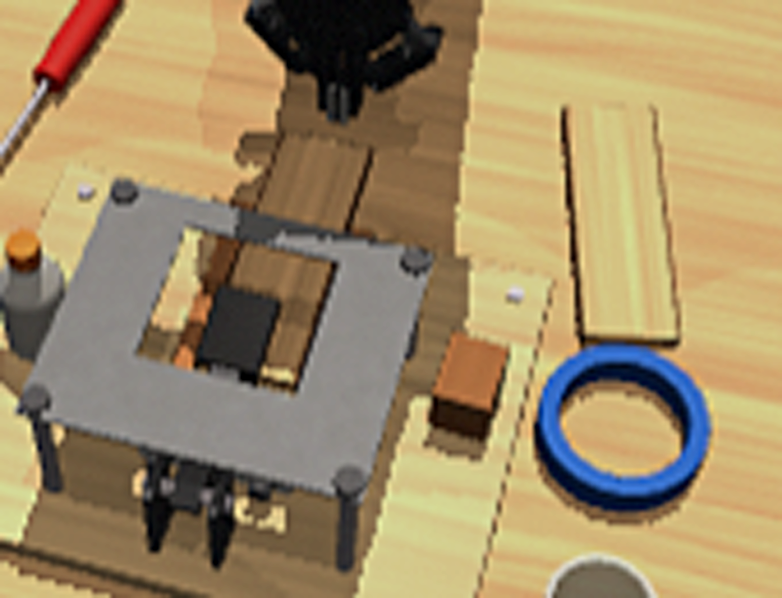

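The scene crop shows the fingertip at (342,118) just short of the wood, with the linkage arms splaying above it to (438,40) and (250,12). I'll work out the heights and widths of those points in the tool plane.

Run:
```python
from h import *
c=cam('scene');u=np.array([(342,118),(357,95),(375,88),(405,75),(438,40),(425,25),(250,12),(285,55),(320,90)],float)
u=(u+.5)/4.6-.5+[200,170]
a=pix2(c,u,0.);p=np.array(c['xyz'])
t=(.426-p[0])/(a[:,0]-p[0]);print(((p+(a-p)*t[:,None]-[.426,-.005,.014])*1e3).round())
```

```text
[[ -0.  -1.  -5.]
 [ -0.   8.  22.]
 [ -0.  20.  33.]
 [ -0.  39.  52.]
 [ -0.  58.  91.]
 [ -0.  49. 103.]
 [ -0. -63.  83.]
 [ -0. -40.  48.]
 [ -0. -17.  19.]]
```

Request:
{"fn": "drive_tool", "kwargs": {"steps": [0,10,0,-2,0,0,8,0,0,0,0,6,0,0,0,0,6,0,0,0,0,6,0,0,0]}}

```text
clock: 2.7
position: [0.4623, -0.0051, 0.0257]
tool_rot: [-1.571, -0.0, 1.551]
force: [-0.6, -0.3, 1.2]
grip_width: -0.0003
```

The profile is safe: 34 mm above the tips the half-width is about 22 mm, and the arms pass 45 mm half-width only about 60 mm up, roughly 26 mm above the sheet. I continue pushing.

Request:
{"fn": "drive_tool", "kwargs": {"steps": [0,6,0,0,0,0,6,-1,0,0,0,6,0,0,0,0,4,0,0,0,0,3,0,0,0]}}

```text
clock: 3.12
position: [0.487, -0.0061, 0.0252]
tool_rot: [-1.571, 0.0, 1.551]
force: [-0.9, 0.2, 2.0]
grip_width: 0.0001
```

Request:
{"fn": "drive_tool", "kwargs": {"steps": [0,2,0,0,0,0,1,0,0,0,0,1,0,0,0,0,0,0,0,0,0,0,0,0,0]}}

```text
clock: 3.53
position: [0.4905, -0.0061, 0.0253]
tool_rot: [-1.571, 0.0, 1.551]
force: [0.6, 0.5, 0.5]
grip_width: -0.0
```

Request:
{"fn": "drive_tool", "kwargs": {"steps": [0,1,0,0,0,0,1,0,0,0,0,1,0,0,0,0,0,0,0,0,0,0,0,0,0]}}

```text
clock: 3.95
position: [0.4934, -0.0061, 0.0252]
tool_rot: [-1.571, 0.0, 1.551]
force: [-1.7, -0.4, -0.8]
grip_width: 0.0001
```

Request:
{"fn": "drive_tool", "kwargs": {"steps": [0,1,0,0,0,0,1,0,0,0,0,0,0,0,0,0,0,0,0,0,0,0,0,0,0]}}

```text
clock: 4.37
position: [0.4935, -0.0061, 0.0251]
tool_rot: [-1.567, 0.0, 1.551]
force: [-11.9, 0.9, 8.8]
grip_width: -0.0001
```

Run:
```python
from h import *
s=monitor.observe();print(s['position'],s['force'])
d=grab('scene')
b=cv2.resize(d['frame'][170:300,200:370][:,:,::-1],None,fx=4.6,fy=4.6,interpolation=cv2.INTER_CUBIC)
cv2.imwrite('pics/s2.png',cv2.convertScaleAbs(b,alpha=1.5))
```

```text
[ 0.49352964 -0.00610825  0.02505256] [-11.87613701   0.93580376   8.84856299]
```

View pics/s2.png

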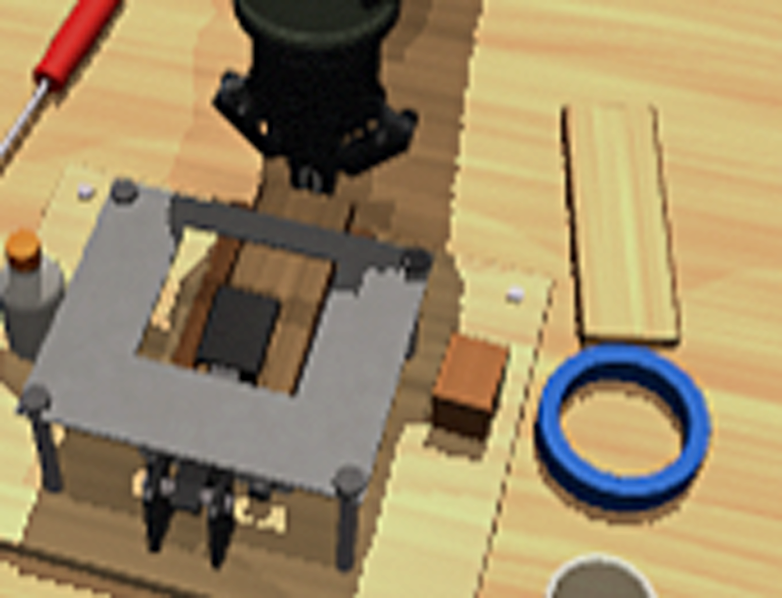

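The wood has moved in: contact force is -11.9 N in x at TCP x 0.4935, and the predicted home end face is 0.5026 (9 mm ahead of the TCP). Guard and bystanders are unmoved. Now I retreat and rise.

Request:
{"fn": "drive_tool", "kwargs": {"steps": [0,-8,0,0,0,0,-20,0,0,0,0,0,0,35,0,0,0,0,41,0,0,0,0,41,0]}}

```text
clock: 4.83
position: [0.4666, -0.0062, 0.1434]
tool_rot: [-1.569, 0.0, 1.551]
force: [1.7, -0.1, 0.3]
grip_width: -0.0
```

Request:
{"fn": "drive_tool", "kwargs": {"steps": [0,0,0,41,0,0,0,0,41,0,0,35,0,20,0,0,40,-1,0,0,0,40,-1,0,0]}}

```text
clock: 5.25
position: [0.5846, -0.008, 0.2468]
tool_rot: [-1.576, -0.001, 1.551]
force: [0.8, 1.1, -0.5]
grip_width: 0.0001
```

Request:
{"fn": "drive_tool", "kwargs": {"steps": [0,40,-1,0,0,0,25,0,0,0,0,0,0,0,0,0,0,0,0,0,0,0,0,0,0]}}

```text
clock: 5.67
position: [0.6469, -0.0092, 0.244]
tool_rot: [-1.57, 0.0, 1.551]
force: [0.1, -0.2, -0.0]
grip_width: -0.0003
```

Run:
```python
from h import *
s=monitor.observe();print(s['position'],s['force'],s['qpos'])
d=grab('wrist')
cv2.imwrite('pics/w2.png',cv2.resize(d['frame'][:,:,::-1],(800,600),interpolation=cv2.INTER_CUBIC))
import fit
q=np.load('jig.npy');L=np.array([[-15,45,115],[-15,-45,115],[75,45,115],[75,-45,115],[-117,30,30],[-117,-30,30],[-105,0,18]])/1e3
print((proj(cam('wrist'),fit.W(q,L))+.5)*800/512)
```

```text
[ 0.64686222 -0.00923812  0.24395361] [ 0.06882367 -0.2169125  -0.04011278] [-0.14028157  0.56116517  0.09670244  1.54307982 -0.05947264  1.04081205
  1.52239224]
[[494.63243733 221.14152664]
 [314.13397681 221.00008359]
 [485.93066423 385.23618489]
 [322.58362912 385.11581846]
 [454.75219175  29.91952384]
 [354.30097004  29.83534194]
 [404.50714963  55.37080701]]
```

View pics/w2.png

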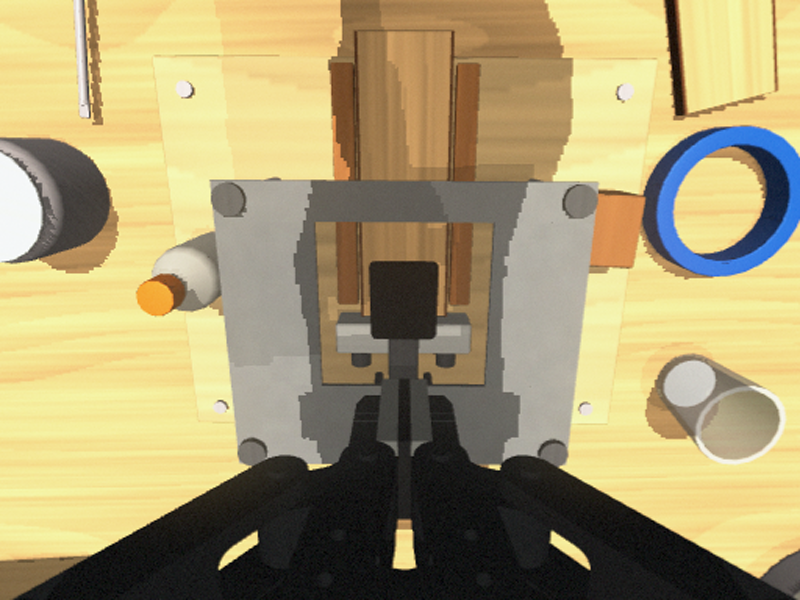

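The predicted window corners (315–494, 221–385) and the predicted home near end of the wood (row 30, columns 354–455) match the picture, so the wood is home. The paddle is centred at (404,300) under the window. I descend.

Request:
{"fn": "drive_tool", "kwargs": {"steps": [0,1,0,-40,0,0,1,0,-40,0,0,0,0,-30,0,0,0,0,-8,0,0,0,0,0,0]}}

```text
clock: 6.13
position: [0.6481, -0.0091, 0.125]
tool_rot: [-1.568, 0.0, 1.551]
force: [0.1, -0.4, 1.0]
grip_width: -0.0
```

Request:
{"fn": "drive_tool", "kwargs": {"steps": [0,0,0,-4,0,0,0,0,-3,0,0,0,0,-3,0,0,0,0,-3,0,0,0,0,-2,0]}}

```text
clock: 6.55
position: [0.6496, -0.0091, 0.1119]
tool_rot: [-1.571, -0.0, 1.551]
force: [-3.8, 0.4, 7.4]
grip_width: 0.0002
```

Request:
{"fn": "drive_tool", "kwargs": {"steps": [0,0,0,-2,0,0,0,0,-2,0,0,0,0,-2,0,0,0,0,-2,0,0,0,0,-2,0]}}

```text
clock: 6.97
position: [0.6494, -0.0091, 0.1018]
tool_rot: [-1.571, -0.0, 1.551]
force: [-4.6, -0.8, 5.8]
grip_width: -0.0005
```

Request:
{"fn": "drive_tool", "kwargs": {"steps": [0,0,0,-2,0,0,0,0,-2,0,0,0,0,-1,0,0,0,0,0,0,0,0,0,0,0]}}

```text
clock: 7.38
position: [0.6496, -0.0091, 0.0966]
tool_rot: [-1.571, -0.0, 1.551]
force: [-0.6, -0.0, 0.7]
grip_width: -0.0003
```

Request:
{"fn": "drive_tool", "kwargs": {"steps": [0,0,0,-1,0,0,0,0,-1,0,0,0,0,-1,0,0,0,0,0,0,0,0,0,0,0]}}

```text
clock: 7.8
position: [0.6497, -0.0091, 0.0949]
tool_rot: [-1.571, -0.0, 1.551]
force: [-8.9, -0.1, 24.7]
grip_width: -0.0001
```

Request:
{"fn": "drive_tool", "kwargs": {"steps": [0,0,0,-0.5,0,0,0,0,0,0,0,0,0,0,0,0,0,0,0,0,0,0,0,0,0]}}

```text
clock: 8.22
position: [0.6497, -0.0091, 0.0947]
tool_rot: [-1.572, -0.0, 1.551]
force: [-12.8, 0.3, 31.6]
grip_width: 0.0001
```

The lever is firmly at its stop: 31.6 N, no further motion, tip at about 81 mm. I release it straight up and look.

Request:
{"fn": "drive_tool", "kwargs": {"steps": [0,0,0,2,0,0,0,0,8,0,0,0,0,30,0,0,0,0,40,0,0,0,0,40,0]}}

```text
clock: 8.63
position: [0.649, -0.0092, 0.2141]
tool_rot: [-1.57, 0.0, 1.551]
force: [0.9, -1.2, 0.4]
grip_width: 0.0004
```

Request:
{"fn": "drive_tool", "kwargs": {"steps": [0,-30,0,30,0,0,-40,0,0,0,0,-40,0,0,0,0,-40,0,0,0,0,0,0,0,0]}}

```text
clock: 9.05
position: [0.4932, -0.0097, 0.2424]
tool_rot: [-1.567, 0.0, 1.55]
force: [2.4, 0.1, 2.2]
grip_width: -0.0001
```

Request:
{"fn": "drive_tool", "kwargs": {"steps": [0,0,35,0,0,0,0,40,0,0,0,0,40,0,0,0,0,40,0,0,0,0,40,0,0]}}

```text
clock: 9.47
position: [0.4999, 0.1878, 0.2429]
tool_rot: [-1.572, -0.0, 1.551]
force: [0.4, -0.9, 0.2]
grip_width: -0.0004
```

Request:
{"fn": "drive_tool", "kwargs": {"steps": [0,0,40,0,0,0,0,30,0,0,0,0,0,0,0,0,0,0,0,0,0,0,0,0,0]}}

```text
clock: 9.88
position: [0.5002, 0.2553, 0.2424]
tool_rot: [-1.571, 0.0, 1.55]
force: [0.9, -0.7, 0.2]
grip_width: 0.0004
```

Run:
```python
from h import *
s=monitor.observe();print(s['position'],s['force'],s['qd'].round(3))
d=grab('top');a=d['frame'][:,:,::-1]
b=cv2.resize(a[110:235,190:345],None,fx=5,fy=5,interpolation=cv2.INTER_CUBIC);cv2.imwrite('pics/t3.png',cv2.convertScaleAbs(b,alpha=1.4))
d=grab('scene')
b=cv2.resize(d['frame'][170:300,200:370][:,:,::-1],None,fx=4.6,fy=4.6,interpolation=cv2.INTER_CUBIC)
cv2.imwrite('pics/s3.png',cv2.convertScaleAbs(b,alpha=1.5))
import fit
q=np.load('jig.npy');L=np.array([[-117,30,30],[-117,-30,30],[6,19,81],[54,19,81],[6,-19,81],[6,19,103]])/1e3
L[2:5,2]+=[-.005,.006,-.005]
print('top',((proj(cam('top'),fit.W(q,L))+.5-[190,110])*5).round(),'scene',((proj(cam('scene'),fit.W(q,L))+.5-[200,170])*4.6).round())
```

```text
[0.5002002  0.25525775 0.24239897] [ 0.93377438 -0.65336927  0.15773406] [ 0.018 -0.008  0.005  0.006 -0.    -0.003  0.002]
top [[293. 448.]
 [382. 452.]
 [317. 253.]
 [320. 179.]
 [374. 256.]
 [316. 241.]] scene [[360. 200.]
 [269. 179.]
 [290. 316.]
 [266. 376.]
 [226. 301.]
 [290. 290.]]
```

View pics/t3.png

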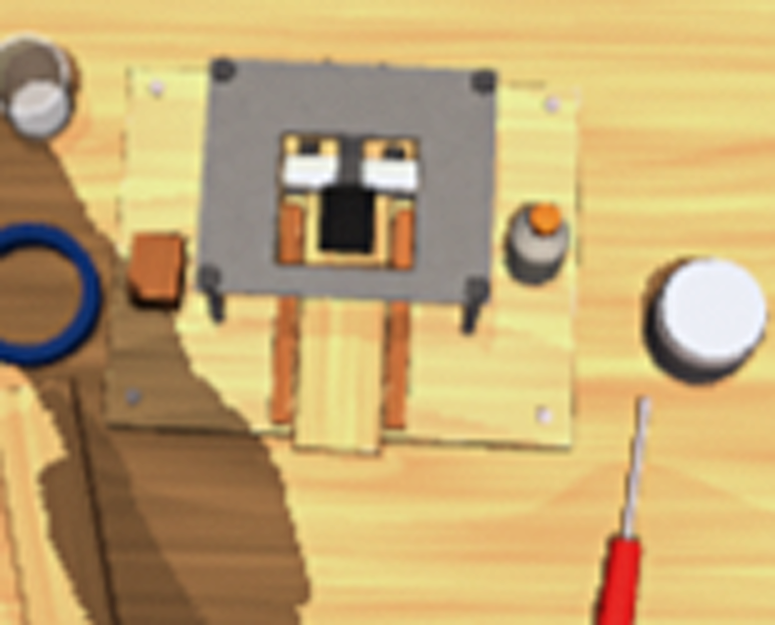

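View pics/s3.png

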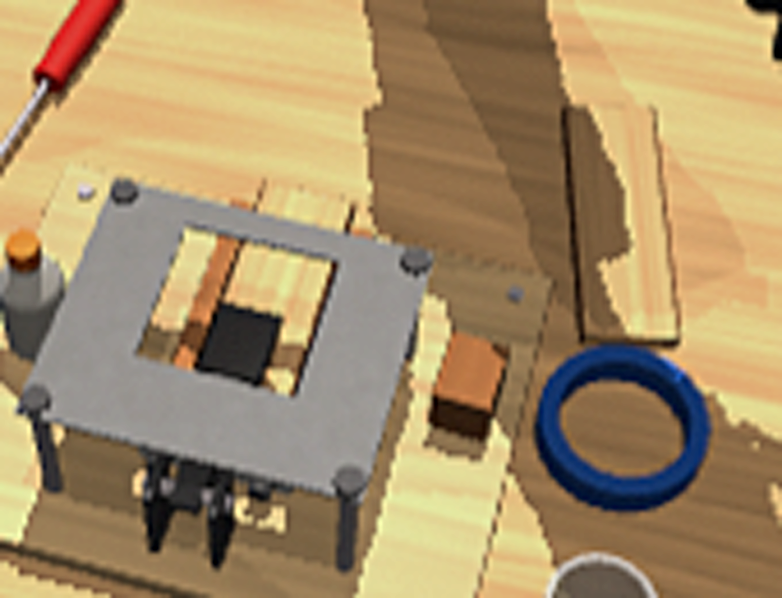

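The wood's near end is at (293,450)–(380,453), against a predicted home of (293,448)–(382,452). The paddle's corners in the scene view, (222,304) and (283,318), match the fully-down prediction. Bystanders are unmoved and the robot is clear, so I hand in.

```bash
python3 -c "
from workcell import workorder;print(workorder.job_done())"
```

```text
the job is handed in; nothing more can be done
None
```

I pushed the box side home against the stop block, then pressed the clamp lever down through the guard's window, and handed the job in at about 10 s. The robot finished clear of everything.

- **Wood:** it moved about 44 mm and stopped with about 12 N of contact force. Its near end then lay within about 1 px of the predicted home position in the wrist and final top pictures.
- **Lever:** it reached a hard stop at 31.6 N, with the fingertips about 81 mm above the bench. After I let go, the final pictures show the paddle still at its down position.
- **Surroundings:** in the last pictures the guard and the bystanders in view are where they started. No force reading suggested contact with the guard.
- **Checks that disagreed:** in the final scene view, wood and paddle both sat about 1 px off the prediction in the same direction, which is within the camera calibration. While I pushed the wood home, the fingers also read 8.8 N upward, meaning they bore down on the wood slightly rather than lifting it.

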